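# Hold the press lever level over its fork

## Task

The lever of the cheese press lies in the wooden rest. Pick it up at its balance point (the iron weight clamped on it makes it heavy at one end), keep it level as you carry it, and hold it steady and level over the press, lined up as it will be fitted: its eye straight above the gap of the fork on top of the post and about 25 mm clear of it, the weighted end out over the mould in the press and beyond. Finish while holding it there, clear of the press, so that the fork can be greased; do not knock the press or push aside the other things on the bench.

Things in the scene. Friction and masses are not known exactly. Their poses are not given: they have to be found in the camera images.
- lever_mid (a point): Loose press lever: smooth straight steel bar 14 x 14 mm, lying level in the rest's notches, its axis 67 mm above the bench. Point on the bar's axis; x to the eye, y sideways (the width to grip), z up. Bar from x = -190 (ball knob dia 24 centred at -200) to the eye at +180. With its weight it balances at x = 6 mm + 0.6 * (x of weight_center, negative): 45 to 84 mm from here.
- lever_eye (a point): centre of the lever's eye (ring dia 32 mm, 14 wide, cross hole along y), at x = +180, y = 0, z = 0 mm from lever_mid; same axes as lever_mid
- weight_center (a point): centre of the cast-iron weight on the lever: disc dia 60 mm, 30 thick along the bar, which runs through its middle; thumbscrew 17 mm high on top. 490 to 590 g. Locked at a different place each time, 85 to 150 mm from lever_mid on the side away from the eye; 25 mm or more of free bar between its face and the balance point. Same axes as lever_mid
- fork_top (a point): Press fork, fixed: two upright steel cheeks on the post, 36 mm long (x), 10 thick, 20 apart. Point midway between them, level with their tips, 250 mm above the bench. x points away from the mould, z up. The fitted lever has its eye here and runs to -x, over the plunger (110 mm along -x, top 30 mm below this point) and past it. Nothing of the press is higher than the cheeks
- rest: Wooden rest, fixed: base board 360 x 90 x 15 mm along x, with two upright boards 14 thick, 90 wide, 74 high at x = -178 and +130 mm; open-topped notches 20 wide, 14 deep. Origin on the bench; lever_mid starts 67 mm above it, same direction
- press: Lever press, fixed: grey base 260 x 150 mm (x -100 to +160), white mould dia 116, plunger, post with fork. Origin on the bench under the mould's axis, axes like fork_top, which is at x = +110, z = +250 mm
- pin: bystander, leave alone: steel hinge pin, 80 long, head dia 17, lying flat (mm); origin at about the middle of its underside
- trier: bystander, leave alone: cheese trier (wooden T-handle 85 wide, steel gouge, 145 long overall), lying flat (mm); origin at about the middle of its underside
- small_cheese: bystander, leave alone: small white round cheese, dia 60, 32 high (mm); origin at about the middle of its underside
- empty_mould: bystander, leave alone: empty white plastic cheese mould, rim dia 104, 85 high (mm); origin at about the middle of its underside
- grease_jar: bystander, leave alone: amber glass jar with metal lid, dia 60, 65 high (mm); origin at about the middle of its underside
- brush: bystander, leave alone: wooden-handled brush, 200 long, lying flat (mm); origin at about the middle of its underside
- spare_weight: bystander, leave alone: spare cast-iron weight, a plain disc dia 60, 30 high, lying on its flat face (mm); origin at about the middle of its underside
- lever: the lever with its weight as one loose body; origin and axes of lever_mid. The bare lever is 360 g and would balance at x = +15 mm. The smooth bar slips round between the fingers if gripped far from the balance point

How it is judged:
By the outcome, as a careful person would: the job done as asked, in the order asked, and still so for the second after the job is handed in, while the arm keeps its last pose, push and grip.
It also fails if it takes over 48 s, if anything falls off the work surface, if the arm or the gripper's body presses on something with over 40 N, if the wrist force passes 120 N, or if a joint passes its speed limit or range.

## Robot

A 7-joint arm with a two-finger parallel gripper is mounted at the origin on the work surface. World frame = base frame: x ahead of the robot, y to its left, z up, the work surface at z = 0. Lengths are in m, angles in rad, forces in N, time in s.
With the tool pointing down it reaches from about 0.4 to 0.925 m from the base axis. Payload 4.1 kg.
Tool frame: the origin (TCP) lies on the centre line of the jaws, within the pads' length; the fingertips stand 8 mm ahead of it and the grasp point (between the pads) lies 11 mm behind it (nose_length is the distance from the TCP to the fingertips, in m); z points along the fingers, y is the line along which they close (so a half turn about z gives the same grasp; the last joint's range is limited). The gripper opens to 85 mm and grips with 20 to 120 N. Pads are 22 mm wide; open, the fingers measure 114 mm over their backs; the gripper's body (76 mm by 85 mm) begins 54 mm behind the grasp point. The pads swing forward as they close: fully open they stand 13 mm farther back than shut.
Start: joints at [-1.216, 0.398, 0.045, 1.537, -0.019, 1.207, -0.051], TCP at [0.285, 0.584, 0.239] pointing down, gripper open.
Joint ranges: [-2.82, 2.82], [-0.49, 2.23], [-1.37, 1.46], [0, 2.46], [-1.36, 4.5], [0.23, 2], [-2.94, 2.94]. Speed limits (rad/s): [2.57, 2.57, 3.14, 3.14, 3.14, 3.14, 3.14].

## Interface

Orientations are given as a unit quaternion [x, y, z, w].
In Python, from station import * gives the robot as it stands. The module is installed in compiled form; this text tells all that it offers.
- The arm moves only by the tool carry_out, never from a script. Its argument "increments" is a list of rows, each an object of numbers: "tx", "ty", "tz": the shift along the world's x, y, z in units of 25 mm (1.0 is 25 mm); "yaw": the turn about the world's z in units of 5 degrees (1.0 is 5 degrees). In form: [{"tx": .., "ty": .., "tz": .., "yaw": ..}, ...]. A call has exactly 5 rows; each row is the pose to reach, as a shift and turn from the pose commanded when the call began; what a row does not reach only later rows make up. A row lasts 1/10 s, in which the tool goes at most 50 mm and 8.59 degrees, less where a joint would pass 70% of its speed; a pose out of reach is approached as far as the arm can. A call with a gripper value outside its range is refused whole. "jaw" is the finger opening in mm, from 0 to 85.4, set as the call begins (left out, the last holds). The fingers move at their own pace and stop on an object; "newtons" is the grip in N (left out, the last holds). Time passes only in rows, so rows that repeat a pose let the fingers close, or fill a call up. It gives the time, the measured TCP pose, the force, the opening and the grip force at its end, in the units of the state.
- observe(): the state, without advancing time (a new reading comes with each control period).
- camera(name): name is "scene" or "top" or "wrist"; returns a dict with "image" (480x640x3 uint8, red, green, blue), "fx", "fy", "cx", "cy" (pixels), "R" (3x3) and "t" (3): a world point X has camera coordinates R X + t. Camera axes: x right, y down, z forward; pixel columns grow to the right and rows downward; lengths in m; the calibration is good to about 2 mm. A picture is of the moment at which its call begins. There is no depth.
- sign_off(): hands the job in; it is judged then, once.
The state is a dict: "t": time; "q": joint angles; "joint_velocities": joint speeds; "joint_torque": joint torques, N m; "eef_pos": TCP position; "tool_rot": TCP orientation; "contact_force": force on the tool from outside, world axes, zero at the start; "ft_torque": the same for the moment, N m; "grip_width": opening from 0.0 (shut) to 1.0 (fully open); "finger_force": force on a finger pad.
Only numpy, scipy, OpenCV 4.12 (cv2) and the standard library are available. Lean on these libraries where they do the work, as an engineer would, in place of code of your own. Each camera call takes 0.05 s, during which the arm holds its last target. There are 200 camera calls.

## Working session

There is one attempt and no reset: what is moved stays moved. The work goes in short steps, Python scripts to look and compute and a tool call to move; the robot and the scene stay as the last step left them, time stands still between calls to the robot, and variables do not carry over. Pictures are saved under pics/ and viewed, at most 10 in all, crops included, and the job is handed in when it is done.

Besides the shell and the picture viewer there is one more tool, called after "Request:" as name(argument=value, ...) on one line, values as JSON. carry_out: Moves the arm, as the interface text tells. Its arguments: {"type":"object","properties":{"increments":{"type":"array","items":{"type":"object","properties":{"tx":{"type":"number"},"ty":{"type":"number"},"tz":{"type":"number"},"yaw":{"type":"number"}}}},"jaw":{"type":"number"},"newtons":{"type":"number"}},"required":["increments"]}

```bash
mkdir -p pics
python3 - <<'E'
from station import *
import cv2,numpy as np
for n in ("scene","top"):
    c=camera(n); cv2.imwrite(f"pics/{n}1.png",c["image"][:,:,::-1]); print(n,c["fx"],c["fy"],c["cx"],c["cy"],np.round(c["R"],4).tolist(),c["t"])
print(observe())
E
```

```text
scene 485.8795014484346 485.8795014484346 328.88281191169176 237.64250885371905 [[-0.6853, 0.7282, 0.0076], [0.5481, 0.5227, -0.653], [-0.4794, -0.4434, -0.7573]] [ 0.40365592 -0.20906212  1.48473944]
top 511.8207137653518 511.8207137653518 311.40512725413 233.11184220801897 [[0.0239, -0.9995, -0.0202], [-0.9921, -0.0213, -0.1239], [0.1234, 0.023, -0.9921]] [0.014865   0.59912112 1.5854055 ]
{'t': 0.1, 'q': array([-1.21601867,  0.39914241,  0.0450488 ,  1.53776291, -0.01871199,
        1.20690056, -0.05065876]), 'joint_velocities': array([ 0.00041709, -0.00270784,  0.00177956, -0.00348856,  0.00118117,
       -0.00021639,  0.00165713]), 'joint_torque': array([ 3.59037862e-03, -4.76266408e+01,  1.37041245e+00, -2.54948294e+01,
        1.19160968e-02,  5.01952018e-03, -8.43375204e-06]), 'eef_pos': array([0.28467153, 0.58372413, 0.23834787]), 'tool_rot': array([ 2.24880186e-01,  9.74386012e-01, -8.84175231e-04, -1.43364273e-04]), 'contact_force': array([-0.28794864,  0.81310369,  0.24196694]), 'ft_torque': array([-0.00362851, -0.02927477, -0.04349029]), 'finger_force': 0.0, 'grip_width': 0.9982696499302658}
```

View pics/scene1.png

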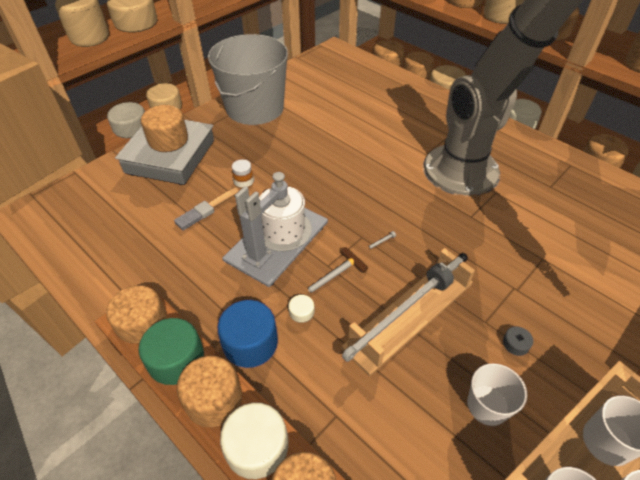

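View pics/top1.png

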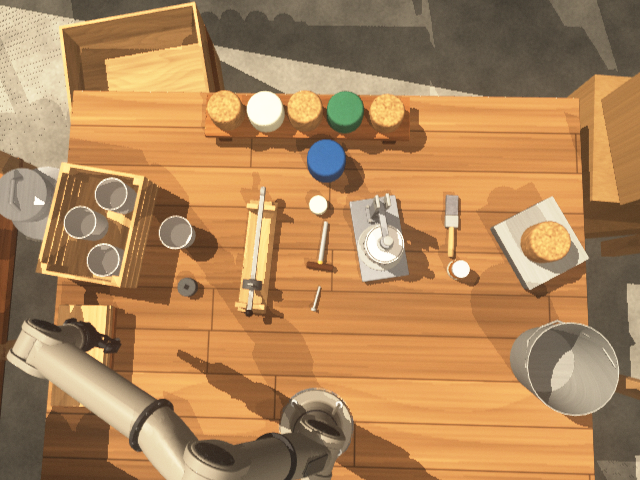

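Both views show the same layout. In the top view the lever runs from the knob at about (249,312) to the eye at (263,190), with the weight near (252,285). The fork is near (378,205) and the mould near (384,245). I'll enlarge the lever and press to measure them.

Run:
```python
import cv2,numpy as np
t=cv2.imread("pics/top1.png"); s=cv2.imread("pics/scene1.png")
def z(i,x,y,w,h): return cv2.resize(i[y:y+h,x:x+w],(400 if 0 else w*5,h*5),interpolation=cv2.INTER_CUBIC)
a=z(t,235,180,55,110+30//1-20); b=z(t,345,185,70,120)
# top crop: lever (235,180)  press (345,185)
h=600; o=np.zeros((600,650,3),np.uint8); o[:a.shape[0],:275]=a; o[:600,290:640]=b
a2=z(t,235,270,55,50); 
cv2.imwrite("pics/c1.png",np.hstack([o[:, :],np.vstack([cv2.resize(a2,(150,136)),np.zeros((464,150,3),np.uint8)])]))
l=cv2.resize(s[240:370,335:485],None,fx=4,fy=4,interpolation=cv2.INTER_CUBIC)
cv2.imwrite("pics/c2.png",l)
cv2.imwrite("pics/c3.png",cv2.resize(s[165:285,215:335],None,fx=5,fy=5,interpolation=cv2.INTER_CUBIC))
```

```text
(no output)
```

View pics/c1.png

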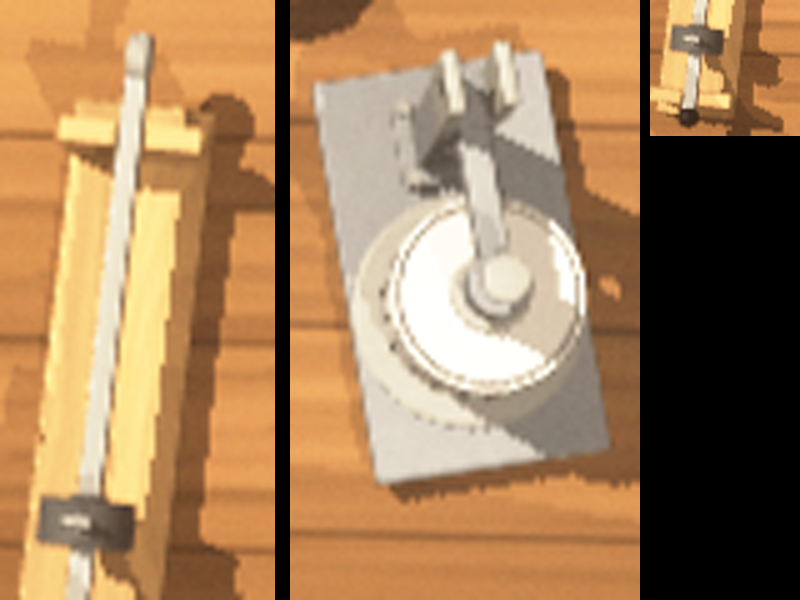

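View pics/c2.png

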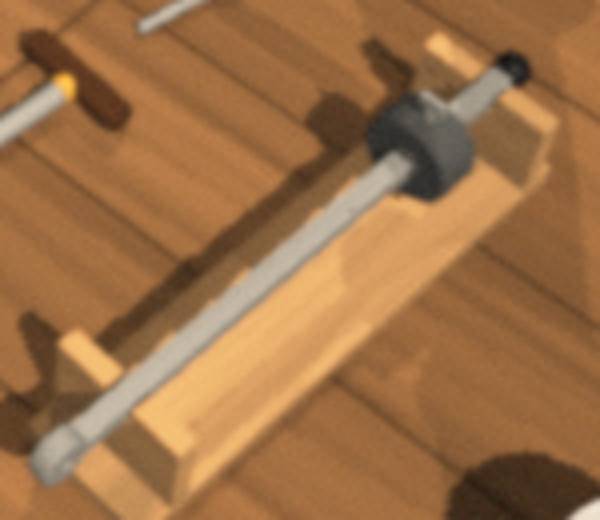

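View pics/c3.png

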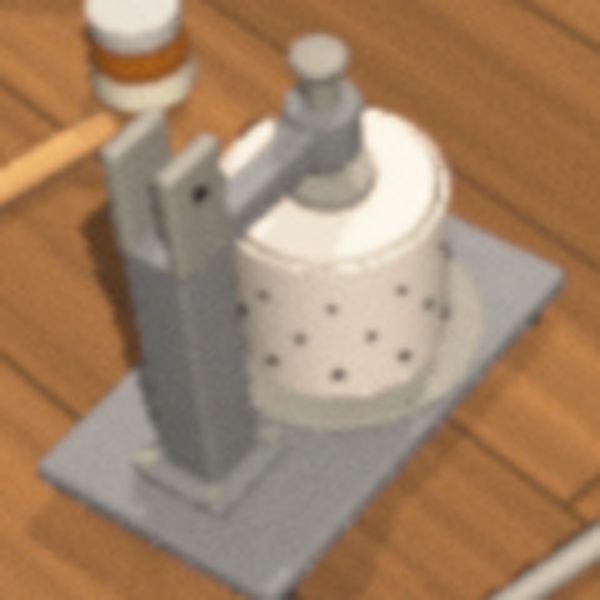

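The crops show these pixel positions:

| Point | Top view | Scene view |
|---|---|---|
| Eye | (263,191.5) | (349,354) |
| Knob | (249,313) | (463,257) |
| Weight | (252,284.5) | (440,276) |
| Fork tips, midpoint | (382.5,201) | (247,194) |

Next I'll triangulate them and check the results against the given heights and lengths.

```bash
cat > h.py <<'E'
import numpy as np
from station import *
def load(n):
    c=camera(n); return c
def proj(c,X):
    p=np.atleast_2d(X)@np.array(c["R"]).T+c["t"]; return np.c_[c["fx"]*p[:,0]/p[:,2]+c["cx"],c["fy"]*p[:,1]/p[:,2]+c["cy"]]
def at(c,uv,z):
    R=np.array(c["R"]);o=-R.T@c["t"];d=R.T@np.array([(uv[0]-c["cx"])/c["fx"],(uv[1]-c["cy"])/c["fy"],1]);return o+d*(z-o[2])/d[2]
E
python3 - <<'E'
from h import *
T,S=load("top"),load("scene")
P=dict(eye=((262.8,191.5),(349.2,353.8),.067),knob=((248.9,312.9),(463,257),.067),weight=((252,284.4),(440,276.3),.067),
 forkL=((377.6,201.4),(241,191.2),.25),forkR=((387.6,200),(252.5,196.3),.25),fork=((382.6,200.8),(246.8,193.8),.25),plunger=((388.6,240.6),(278.6,175),.22))
q={}
for k,(a,b,z) in P.items():
    A,B=at(T,a,z),at(S,b,z); q[k]=A; print(k,A.round(4),B.round(4))
C=[(350,201.4),(396,195.4),(408.6,274.6),(362.6,281.6)]
b=[at(T,c,.012) for c in C]; print(np.round(b,4)); print([np.linalg.norm(b[i]-b[(i+1)%4]) for i in range(4)])
for i,j in((1,2),(0,3)): d=b[i]-b[j]; print("press x dir",np.degrees(np.arctan2(d[1],d[0])))
d=q["eye"]-q["knob"];print(np.linalg.norm(d),np.degrees(np.arctan2(d[1],d[0])),np.linalg.norm(q["eye"]-q["weight"]))
E
```

```text
eye [0.7237 0.1841 0.067 ] [0.7241 0.1842 0.067 ]
knob [0.3448 0.2132 0.067 ] [0.3432 0.2133 0.067 ]
weight [0.4318 0.207  0.067 ] [0.4296 0.2062 0.067 ]
forkL [ 0.6645 -0.1575  0.25  ] [ 0.6726 -0.186   0.25  ]
forkR [ 0.669 -0.185  0.25 ] [ 0.6657 -0.156   0.25  ]
fork [ 0.6664 -0.1712  0.25  ] [ 0.6692 -0.1708  0.25  ]
plunger [ 0.5594 -0.1922  0.22  ] [ 0.5592 -0.1916  0.22  ]
[[ 0.708  -0.0935  0.012 ]
 [ 0.7308 -0.2421  0.012 ]
 [ 0.4756 -0.2828  0.012 ]
 [ 0.4501 -0.1373  0.012 ]]
[np.float64(0.15023644840710815), np.float64(0.2583494391721409), np.float64(0.147774472418651), np.float64(0.26160559307707476)]
press x dir 9.08438294068758
press x dir 9.626629200300012
0.3800310230525361 -4.392057056513225 0.29283031610420723
```

The measurements agree: knob to eye is 380 mm, the base comes out at 260 x 149 mm, and both cameras match to about 2 mm.

- **Lever:** its direction is -4.4° and the weight is at x ≈ -114 mm. That puts the balance point at x ≈ -62 mm, or world (0.482, 0.203).
- **Press:** its x axis is at about 9.5°.

I'm moving to above the balance point.

Request:
carry_out(increments=[{"tx": 0.4, "ty": -0.8, "yaw": 0.3}, {"tx": 1.2, "ty": -2.4, "yaw": 0.8}, {"tx": 2.2, "ty": -4.4, "yaw": 1.4}, {"tx": 3.2, "ty": -6.4, "yaw": 2}, {"tx": 4, "ty": -8, "yaw": 2.4}], jaw=60)

```text
invalid input at $.increments[0]: expected keys tx, ty, tz, yaw
```

Request:
carry_out(increments=[{"tx": 1, "ty": -1.8, "yaw": 0.5}, {"tx": 2, "ty": -3.8, "yaw": 1}, {"tx": 3, "ty": -5.6, "yaw": 1.5}, {"tx": 3.6, "ty": -6.8, "yaw": 1.8}, {"tx": 3.88, "ty": -7.24, "yaw": 1.92}])

```text
invalid input at $.increments[0]: expected keys tx, ty, tz, yaw
```

Request:
carry_out(increments=[{"tz": -0.6}, {"tz": -1.6}, {"tz": -2.4}, {"tz": -2.8}, {"tz": -2.8}])

```text
invalid input at $.increments[0]: expected keys tx, ty, tz, yaw
```

Run:
```python
from h import *
import cv2
c=camera("wrist"); o=observe(); print(o["t"],o["eef_pos"],o["tool_rot"],o["contact_force"])
np.savez("w.npz",**c); cv2.imwrite("pics/w1.png",c["image"][:,:,::-1])
u=np.array([np.cos(np.radians(-4.4)),np.sin(np.radians(-4.4))]);e=np.array([.7237,.1841])
for s in(0,-145,-180,-242.4,-279,-294,-309,-380): print(s,proj(c,np.r_[e+u*s/1000,.067]).round(1))
```

```text
0.25 [0.28483346 0.58396374 0.23883076] [ 2.24943979e-01  9.74371595e-01 -4.45585347e-04 -5.79396605e-05] [-0.39063763  0.28816277  0.26402081]
0 [[195.7 622.3]]
-145 [[140.4 554.2]]
-180 [[125.5 535.8]]
-242.4 [[ 97.2 500.8]]
-279 [[ 79.3 478.9]]
-294 [[ 71.8 469.5]]
-309 [[ 64. 460.]]
-380 [[ 25.  411.9]]
```

View pics/w1.png

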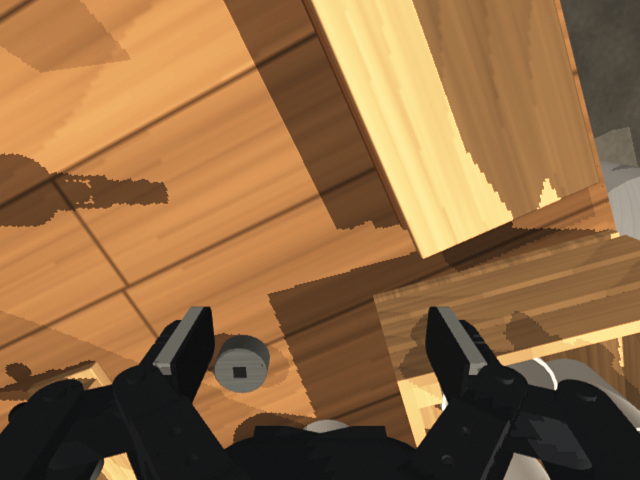

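All three moves were refused because every row needs all four keys. The wrist picture therefore only shows the start pose: the spare weight at (242,363) and no lever in view. I'll send the moves again in full form.

Request:
carry_out(increments=[{"tx": 0.4, "ty": -0.8, "tz": 0, "yaw": 0.3}, {"tx": 1.2, "ty": -2.4, "tz": 0, "yaw": 0.8}, {"tx": 2.2, "ty": -4.4, "tz": 0, "yaw": 1.4}, {"tx": 3.2, "ty": -6.4, "tz": 0, "yaw": 2}, {"tx": 4, "ty": -8, "tz": 0, "yaw": 2.4}], jaw=60)

```text
t: 0.75
eef_pos: [0.3826, 0.3882, 0.2393]
tool_rot: [0.121, 0.993, 0.0, 0.0]
contact_force: [1.3, -0.1, -0.2]
grip_width: 0.702
finger_force: 0.0
```

Request:
carry_out(increments=[{"tx": 1, "ty": -1.8, "tz": 0, "yaw": 0.5}, {"tx": 2, "ty": -3.8, "tz": 0, "yaw": 1}, {"tx": 3, "ty": -5.6, "tz": 0, "yaw": 1.5}, {"tx": 3.6, "ty": -6.8, "tz": 0, "yaw": 1.8}, {"tx": 3.88, "ty": -7.24, "tz": 0, "yaw": 1.92}])

```text
t: 1.25
eef_pos: [0.4812, 0.203, 0.2396]
tool_rot: [0.042, 0.999, -0.001, 0.001]
contact_force: [-0.5, 0.4, 0.2]
grip_width: 0.699
finger_force: 0.0
```

Request:
carry_out(increments=[{"tx": 0, "ty": 0, "tz": -0.6, "yaw": 0}, {"tx": 0, "ty": 0, "tz": -1.4, "yaw": 0}, {"tx": 0, "ty": 0, "tz": -2, "yaw": 0}, {"tx": 0, "ty": 0, "tz": -2.4, "yaw": 0}, {"tx": 0, "ty": 0, "tz": -2.4, "yaw": 0}])

```text
t: 1.75
eef_pos: [0.4781, 0.2087, 0.178]
tool_rot: [0.038, 0.999, -0.001, -0.001]
contact_force: [-0.6, -0.0, 1.1]
grip_width: 0.706
finger_force: 0.0
```

Run:
```python
from h import *
import cv2
c=camera("wrist"); o=observe(); print(o["t"],o["eef_pos"],o["tool_rot"],o["contact_force"])
np.savez("w.npz",**c); cv2.imwrite("pics/w2.png",c["image"][:,:,::-1])
u=np.array([np.cos(np.radians(-4.4)),np.sin(np.radians(-4.4))]);e=np.array([.7237,.1841])
for s in(0,-145,-180,-242.4,-279,-294,-309,-380): print(s,proj(c,np.r_[e+u*s/1000,.067]).round(1))
```

```text
1.8 [0.47878342 0.209016   0.17904208] [ 3.83229363e-02  9.99265309e-01 -2.23669770e-04 -3.80412075e-04] [ 0.24249762 -0.4956558  -0.34940809]
0 [[314.8 491.3]]
-145 [[314.1 356. ]]
-180 [[313.9 316.8]]
-242.4 [[313.5 238.6]]
-279 [[313.2 187. ]]
-294 [[313.1 164.4]]
-309 [[312.9 141. ]]
-380 [[312.3  16.3]]
```

View pics/w2.png

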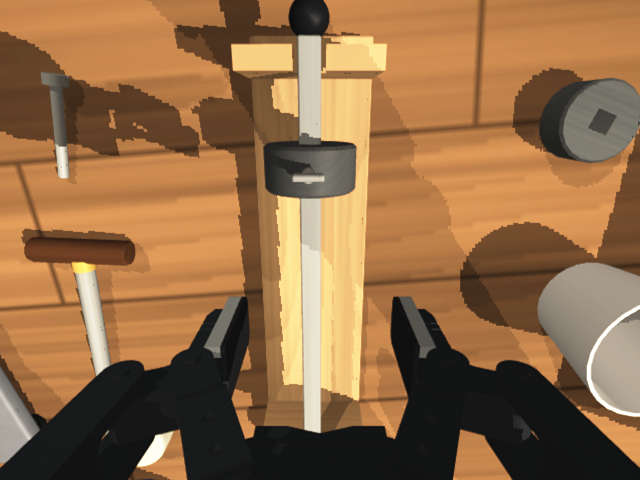

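The wrist view shows the lever and weight within 1–3 mm of where I predicted. The knob is at (308,17), the bar at column 311, and the disc spans rows 147–190, so the weight is at x ≈ -112 mm and the balance point at -61 mm, or (0.4834, 0.2026). The TCP sits about 6 mm off what I commanded, so I'll correct that and go down partway.

Request:
carry_out(increments=[{"tx": 0.1, "ty": -0.15, "tz": -0.6, "yaw": 0}, {"tx": 0.18, "ty": -0.26, "tz": -1.6, "yaw": 0}, {"tx": 0.18, "ty": -0.26, "tz": -2.6, "yaw": 0}, {"tx": 0.18, "ty": -0.26, "tz": -3.4, "yaw": 0}, {"tx": 0.18, "ty": -0.26, "tz": -3.4, "yaw": 0}])

```text
t: 2.3
eef_pos: [0.4822, 0.2021, 0.0929]
tool_rot: [0.038, 0.999, -0.001, -0.002]
contact_force: [0.3, 0.4, 0.7]
grip_width: 0.7
finger_force: 0.0
```

Request:
carry_out(increments=[{"tx": 0, "ty": 0, "tz": 0, "yaw": 0}, {"tx": 0, "ty": 0, "tz": 0, "yaw": 0}, {"tx": 0, "ty": 0, "tz": 0, "yaw": 0}, {"tx": 0, "ty": 0, "tz": 0, "yaw": 0}, {"tx": 0, "ty": 0, "tz": 0, "yaw": 0}])

```text
t: 2.8
eef_pos: [0.4838, 0.2028, 0.0949]
tool_rot: [0.038, 0.999, 0.0, 0.0]
contact_force: [0.7, 0.1, -1.0]
grip_width: 0.704
finger_force: 0.0
```

Request:
carry_out(increments=[{"tx": 0, "ty": 0, "tz": -0.4, "yaw": 0}, {"tx": 0, "ty": 0, "tz": -0.8, "yaw": 0}, {"tx": 0, "ty": 0, "tz": -1.2, "yaw": 0}, {"tx": 0, "ty": 0, "tz": -1.56, "yaw": 0}, {"tx": 0, "ty": 0, "tz": -1.56, "yaw": 0}])

```text
t: 3.3
eef_pos: [0.4821, 0.2019, 0.0534]
tool_rot: [0.038, 0.999, -0.001, -0.002]
contact_force: [-0.3, -0.4, -0.6]
grip_width: 0.702
finger_force: 0.0
```

Request:
carry_out(increments=[{"tx": 0, "ty": 0, "tz": 0, "yaw": 0}, {"tx": 0, "ty": 0, "tz": 0, "yaw": 0}, {"tx": 0, "ty": 0, "tz": 0, "yaw": 0}, {"tx": 0, "ty": 0, "tz": 0, "yaw": 0}, {"tx": 0, "ty": 0, "tz": 0, "yaw": 0}], jaw=5, newtons=100)

```text
t: 3.8
eef_pos: [0.4839, 0.2024, 0.056]
tool_rot: [0.038, 0.999, 0.0, 0.0]
contact_force: [-0.5, -0.6, 5.1]
grip_width: 0.144
finger_force: 97.9
```

Request:
carry_out(increments=[{"tx": 0, "ty": 0, "tz": 0, "yaw": 0}, {"tx": 0, "ty": 0, "tz": 0, "yaw": 0}, {"tx": 0, "ty": 0, "tz": 0, "yaw": 0}, {"tx": 0, "ty": 0, "tz": 0, "yaw": 0}, {"tx": 0, "ty": 0, "tz": 0, "yaw": 0}])

```text
t: 4.3
eef_pos: [0.4838, 0.2024, 0.056]
tool_rot: [0.038, 0.999, 0.0, 0.0]
contact_force: [-0.4, -1.7, 5.3]
grip_width: 0.143
finger_force: 97.9
```

The bar is gripped. I'll lift it gently by 40 mm and check that it's level.

Request:
carry_out(increments=[{"tx": 0, "ty": 0, "tz": 0.1, "yaw": 0}, {"tx": 0, "ty": 0, "tz": 0.3, "yaw": 0}, {"tx": 0, "ty": 0, "tz": 0.6, "yaw": 0}, {"tx": 0, "ty": 0, "tz": 0.9, "yaw": 0}, {"tx": 0, "ty": 0, "tz": 1.2, "yaw": 0}])

```text
t: 4.8
eef_pos: [0.4833, 0.2026, 0.0858]
tool_rot: [0.038, 0.999, -0.0, -0.0]
contact_force: [-0.2, -0.2, -8.0]
grip_width: 0.144
finger_force: 97.5
```

Request:
carry_out(increments=[{"tx": 0, "ty": 0, "tz": 0.2, "yaw": 0}, {"tx": 0, "ty": 0, "tz": 0.4, "yaw": 0}, {"tx": 0, "ty": 0, "tz": 0.4, "yaw": 0}, {"tx": 0, "ty": 0, "tz": 0.4, "yaw": 0}, {"tx": 0, "ty": 0, "tz": 0.4, "yaw": 0}])

```text
t: 5.3
eef_pos: [0.4832, 0.2024, 0.095]
tool_rot: [0.038, 0.999, -0.0, -0.0]
contact_force: [0.3, 0.7, -8.3]
grip_width: 0.145
finger_force: 97.5
```

Run:
```python
from h import *
import cv2
c=camera("wrist"); s=camera("scene"); o=observe(); print(o["t"],o["eef_pos"],o["contact_force"],o["ft_torque"])
cv2.imwrite("pics/w3.png",np.hstack([cv2.resize(c["image"],(400,300)),cv2.resize(s["image"][210:360,320:520],(400,300),interpolation=cv2.INTER_CUBIC)])[:,:,::-1])
u=np.array([np.cos(np.radians(-4.4)),np.sin(np.radians(-4.4))]);p=o["eef_pos"]
for d in (0,4,8):
  a=np.radians(d)
  for L in(.241,-.139):
    X=np.r_[p[:2]+u*L*np.cos(a),p[2]+.011+L*np.sin(a)]; print(d,L,proj(s,X)[0].round(1), proj(c,X)[0].round(1), ((proj(s,X)[0]-[320,210])*2+[400,0]).round())
```

```text
5.4 [0.48322427 0.20245336 0.09499275] [-0.46940421  0.94884705 -8.53125663] [-0.02960772 -0.07393358 -0.03257035]
0 0.241 [350.1 344.4] [321.5 683.2] [460. 269.]
0 -0.139 [466.2 247. ] [ 323.8 -119.4] [692.  74.]
4 0.241 [350.6 340.1] [321.7 727.3] [461. 260.]
4 -0.139 [465.2 249.7] [323.5 -98.5] [690.  79.]
8 0.241 [351.6 335.3] [321.8 777.6] [463. 251.]
8 -0.139 [464.  252.5] [323.2 -78.4] [688.  85.]
```

View pics/w3.png

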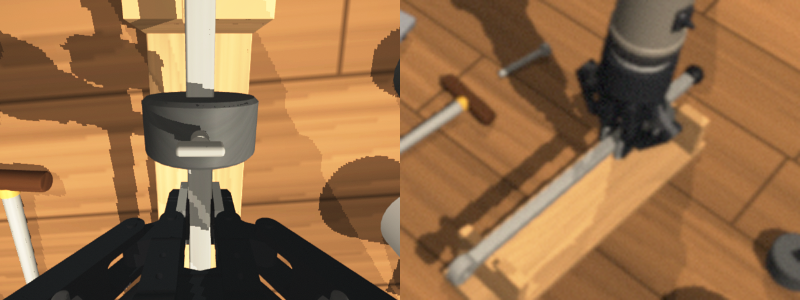

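The view shows the lever level: the eye is at (461,270) and the knob at (692,74), within 1 px of the level prediction. The 8.5 N reading matches its weight. I'm lifting it to carrying height.

Request:
carry_out(increments=[{"tx": 0, "ty": 0, "tz": 0.2, "yaw": 0}, {"tx": 0, "ty": 0, "tz": 0.7, "yaw": 0}, {"tx": 0, "ty": 0, "tz": 1.4, "yaw": 0}, {"tx": 0, "ty": 0, "tz": 2.1, "yaw": 0}, {"tx": 0, "ty": 0, "tz": 2.8, "yaw": 0}])

```text
t: 5.9
eef_pos: [0.4837, 0.2026, 0.167]
tool_rot: [0.038, 0.999, 0.0, 0.0]
contact_force: [-0.4, -0.0, -9.8]
grip_width: 0.145
finger_force: 97.6
```

Request:
carry_out(increments=[{"tx": 0, "ty": 0, "tz": 0.7, "yaw": 0}, {"tx": 0, "ty": 0, "tz": 1.4, "yaw": 0}, {"tx": 0, "ty": 0, "tz": 2.1, "yaw": 0}, {"tx": 0, "ty": 0, "tz": 2.8, "yaw": 0}, {"tx": 0, "ty": 0, "tz": 3.5, "yaw": 0}])

```text
t: 6.4
eef_pos: [0.4833, 0.2022, 0.2545]
tool_rot: [0.039, 0.999, 0.0, 0.0]
contact_force: [0.5, -0.5, -9.6]
grip_width: 0.143
finger_force: 97.6
```

Request:
carry_out(increments=[{"tx": 0, "ty": 0, "tz": 0.7, "yaw": 0}, {"tx": 0, "ty": 0, "tz": 1.3, "yaw": 0}, {"tx": 0, "ty": 0, "tz": 1.9, "yaw": 0}, {"tx": 0, "ty": 0, "tz": 2.2, "yaw": 0}, {"tx": 0, "ty": 0, "tz": 2.3, "yaw": 0}])

```text
t: 6.9
eef_pos: [0.4838, 0.2025, 0.3117]
tool_rot: [0.039, 0.999, 0.001, 0.001]
contact_force: [0.1, -0.2, -9.3]
grip_width: 0.138
finger_force: 97.9
```

Request:
carry_out(increments=[{"tx": 0, "ty": -0.1, "tz": 0, "yaw": 0}, {"tx": 0, "ty": -0.4, "tz": 0, "yaw": 0.1}, {"tx": -0.1, "ty": -0.9, "tz": 0, "yaw": 0.15}, {"tx": -0.2, "ty": -1.6, "tz": 0, "yaw": 0.25}, {"tx": -0.3, "ty": -2.3, "tz": 0, "yaw": 0.4}])

```text
t: 7.4
eef_pos: [0.4754, 0.1429, 0.3097]
tool_rot: [0.021, 1.0, -0.001, -0.001]
contact_force: [1.8, 0.4, -8.4]
grip_width: 0.142
finger_force: 97.8
```

Request:
carry_out(increments=[{"tx": -0.1, "ty": -0.75, "tz": 0, "yaw": 0.12}, {"tx": -0.2, "ty": -1.5, "tz": 0, "yaw": 0.24}, {"tx": -0.3, "ty": -2.25, "tz": 0, "yaw": 0.36}, {"tx": -0.4, "ty": -3, "tz": 0, "yaw": 0.5}, {"tx": -0.5, "ty": -3.75, "tz": 0, "yaw": 0.65}])

```text
t: 7.9
eef_pos: [0.4626, 0.049, 0.3099]
tool_rot: [-0.007, 1.0, -0.0, -0.001]
contact_force: [-0.5, -0.2, -8.3]
grip_width: 0.14
finger_force: 97.8
```

Request:
carry_out(increments=[{"tx": -0.1, "ty": -0.75, "tz": 0, "yaw": 0.13}, {"tx": -0.2, "ty": -1.5, "tz": 0, "yaw": 0.26}, {"tx": -0.3, "ty": -2.25, "tz": 0, "yaw": 0.39}, {"tx": -0.4, "ty": -3, "tz": 0, "yaw": 0.52}, {"tx": -0.5, "ty": -3.75, "tz": 0, "yaw": 0.65}])

```text
t: 8.4
eef_pos: [0.4497, -0.0446, 0.3099]
tool_rot: [-0.035, 0.999, 0.0, -0.001]
contact_force: [0.5, -0.6, -9.7]
grip_width: 0.143
finger_force: 97.8
```

Request:
carry_out(increments=[{"tx": -0.1, "ty": -0.75, "tz": 0, "yaw": 0.13}, {"tx": -0.2, "ty": -1.5, "tz": 0, "yaw": 0.26}, {"tx": -0.3, "ty": -2.25, "tz": 0, "yaw": 0.39}, {"tx": -0.4, "ty": -3, "tz": 0, "yaw": 0.52}, {"tx": -0.5, "ty": -3.75, "tz": 0, "yaw": 0.65}])

```text
t: 8.9
eef_pos: [0.4369, -0.1381, 0.3099]
tool_rot: [-0.064, 0.998, 0.0, -0.001]
contact_force: [0.4, -0.2, -9.1]
grip_width: 0.144
finger_force: 97.8
```

Request:
carry_out(increments=[{"tx": -0.1, "ty": -0.75, "tz": 0, "yaw": 0.13}, {"tx": -0.2, "ty": -1.5, "tz": 0, "yaw": 0.26}, {"tx": -0.27, "ty": -2.2, "tz": 0, "yaw": 0.36}, {"tx": -0.3, "ty": -2.7, "tz": 0, "yaw": 0.43}, {"tx": -0.32, "ty": -2.95, "tz": 0, "yaw": 0.43}])

```text
t: 9.4
eef_pos: [0.4287, -0.2123, 0.3101]
tool_rot: [-0.081, 0.997, -0.0, -0.001]
contact_force: [-0.5, 0.2, -8.6]
grip_width: 0.142
finger_force: 97.8
```

Request:
carry_out(increments=[{"tx": 0, "ty": 0, "tz": 0, "yaw": 0}, {"tx": 0, "ty": 0, "tz": 0, "yaw": 0}, {"tx": 0, "ty": 0, "tz": 0, "yaw": 0}, {"tx": 0, "ty": 0, "tz": 0, "yaw": 0}, {"tx": 0, "ty": 0, "tz": 0, "yaw": 0}])

```text
t: 9.9
eef_pos: [0.4306, -0.2094, 0.3103]
tool_rot: [-0.083, 0.997, 0.0, -0.0]
contact_force: [-0.1, 0.9, -8.6]
grip_width: 0.146
finger_force: 97.9
```

```bash
cat > look.py <<'E'
from h import *
import cv2,sys
t=camera("top"); s=camera("scene"); o=observe(); print(o["t"],o["eef_pos"],o["tool_rot"],o["contact_force"],o["ft_torque"])
C=lambda i,x,y:cv2.resize(i["image"][y:y+150,x:x+100],(400,600),interpolation=cv2.INTER_CUBIC)
cv2.imwrite(sys.argv[1],np.hstack([C(t,340,165),C(s,205,120)])[:,:,::-1])
p=o["eef_pos"];q=o["tool_rot"];y=2*np.arctan2(q[1],q[0])-np.pi;print("yaw",np.degrees(y))
u=np.array([np.cos(y),np.sin(y)])
for L in(.241,.061,-.051,-.139):
  X=np.r_[p[:2]+u*L,p[2]+.011];a=proj(t,X)[0];b=proj(s,X)[0]
  print(L,X.round(4),((a-[340,165])*4).round(),((b-[205,120])*4+[400,0]).round())
E
python3 look.py pics/f1.png
```

```text
10.0 [ 0.43059599 -0.2096188   0.31034908] [-8.31550494e-02  9.96536618e-01  8.04151277e-05 -2.72970172e-05] [ 0.89742401 -0.15596871 -8.77416755] [ 0.00810168 -0.01239366  0.03764876]
yaw 9.539882738718056
0.241 [ 0.6683 -0.1697  0.3213] [181. 120.] [553. 195.]
0.061 [ 0.4908 -0.1995  0.3213] [225. 391.] [761.  19.]
-0.051 [ 0.3803 -0.2181  0.3213] [254. 564.] [873. -75.]
-0.139 [ 0.2935 -0.2327  0.3213] [277. 703.] [ 953. -142.]
```

View pics/f1.png

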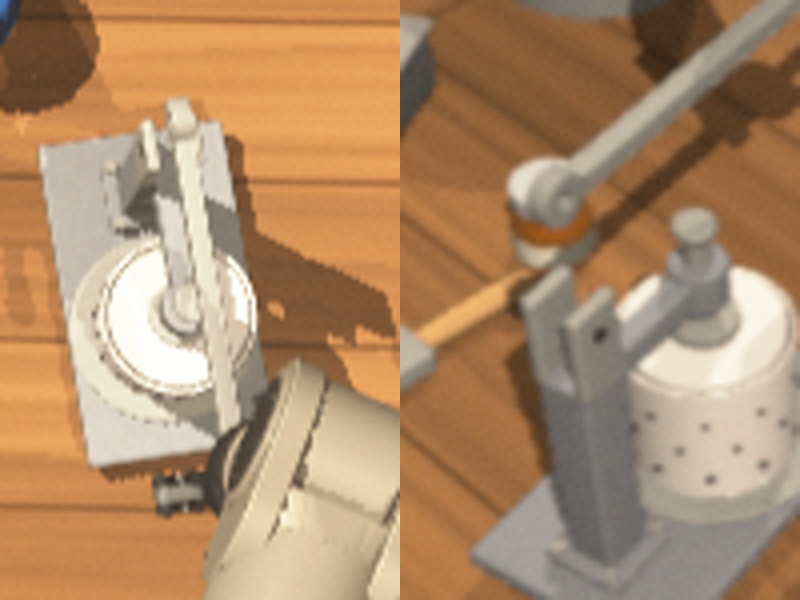

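The picture shows the lever still level. The eye appears at (181,118) in the top view and (552,195) in the scene view, against predictions of (181,120) and (553,195). I'll lower it to 25 mm of clearance, which puts the axis at 0.291, and shift y by about -1 mm.

Request:
carry_out(increments=[{"tx": 0, "ty": 0, "tz": -0.1, "yaw": 0}, {"tx": 0, "ty": 0, "tz": -0.3, "yaw": 0}, {"tx": 0, "ty": -0.05, "tz": -0.6, "yaw": 0}, {"tx": -0.02, "ty": -0.05, "tz": -0.9, "yaw": 0}, {"tx": -0.02, "ty": -0.05, "tz": -1.15, "yaw": 0}])

```text
t: 10.5
eef_pos: [0.4295, -0.2111, 0.2805]
tool_rot: [-0.083, 0.997, 0.0, -0.001]
contact_force: [-0.1, -0.9, -9.9]
grip_width: 0.141
finger_force: 97.9
```

Request:
carry_out(increments=[{"tx": 0, "ty": 0, "tz": 0, "yaw": 0}, {"tx": 0, "ty": 0, "tz": 0, "yaw": 0}, {"tx": 0, "ty": 0, "tz": 0, "yaw": 0}, {"tx": 0, "ty": 0, "tz": 0, "yaw": 0}, {"tx": 0, "ty": 0, "tz": 0, "yaw": 0}])

```text
t: 11.0
eef_pos: [0.4302, -0.2112, 0.2819]
tool_rot: [-0.083, 0.997, -0.0, 0.0]
contact_force: [0.2, 0.1, -8.9]
grip_width: 0.146
finger_force: 97.7
```

```bash
python3 look.py pics/f2.png
```

```text
11.1 [ 0.43010015 -0.21115292  0.28175403] [-8.28870505e-02  9.96558933e-01  5.08908076e-05  1.62660540e-04] [-0.133915   -0.13323023 -8.95213743] [ 0.01777064 -0.0476942   0.0225699 ]
yaw 9.50906604717848
0.241 [ 0.6678 -0.1713  0.2928] [178. 129.] [559. 235.]
0.061 [ 0.4903 -0.2011  0.2928] [222. 395.] [762.  59.]
-0.051 [ 0.3798 -0.2196  0.2928] [249. 565.] [872. -36.]
-0.139 [ 0.293  -0.2341  0.2928] [272. 700.] [ 950. -103.]
```

View pics/f2.png

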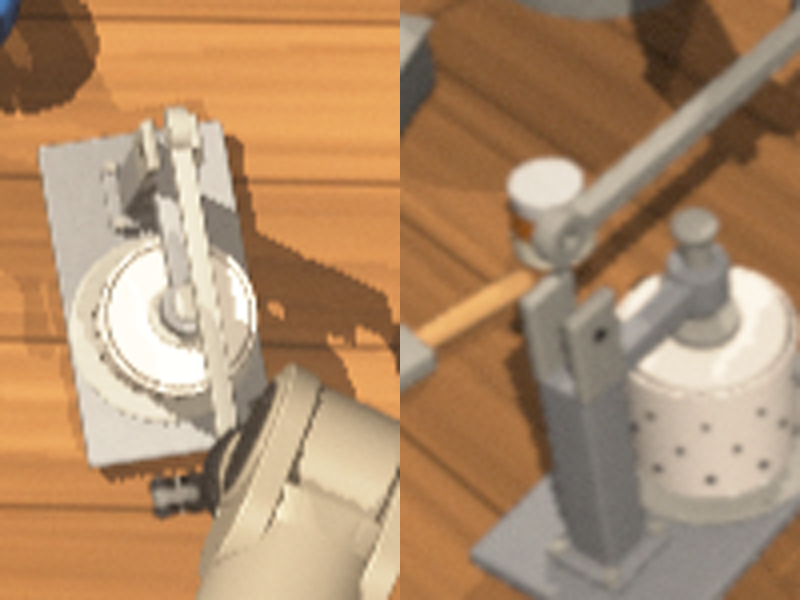

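The eye is at (559,235) in the scene view and (180,127) in the top view, matching the prediction. It's above the fork with about 26 mm of clearance, level and steady. I'm handing in.

```bash
python3 -c "
from station import *
print(sign_off())"
```

```text
the job is handed in; nothing more can be done
None
```

The job is handed in with the arm holding the lever level over the press, its eye above the fork gap with about 26 mm of clearance, the weighted end out over the mould and beyond; no knocks showed in the force readings.

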